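Close the ukulele mould and latch it

TASK

Close the hinged ukulele mould: push its open half round until the cork faces just meet, then flip the latch's claw over so that its tooth drops behind the keeper lip, and swing the lever over centre and down until it lies flat, so that it pulls the joint tight and stays shut. Work with a light hand, by feel, never ramming or straining the parts, let go at the end, and leave the other things on the bench where they are.

Things in the scene. Friction and masses are not known exactly. Their poses are not given: they have to be found in the camera images.
- mould: Plywood workboard, 18 mm thick, with the fixed half of a ukulele mould (x -170 to 150, y 4 to 108 mm, top 78 mm above the bench). Origin: board's underside on the joint line. +x: from the latch end to the hinge end; +y: fixed half's side. Offsets below use these axes. The hinged half turns on an upright pin at x 158, y 0; shut, it fills y -4 to -108, cork faces meeting near y 0. Fixed.
- push_face (a point): On the flat upright outer face of the hinged half (0.75 kg), in line with the latch (x -145, y -108 mm when shut), 48 mm above the bench; the face spans 18 to 78 mm above the bench and ends at x -170; outward normal -y, turned with the half (0.10 to 0.20 rad open at the start). Push here: 3 N slides it, it stays where left. Over 35 N strains the half.
- keeper_top (a point): Top middle of the steel keeper lip on the hinged half, 11 mm above the mould's top; lip 22 mm wide along x, 4 mm thick, leaning away from the latch. x -145; y -16.2 mm when the corks just meet, give or take 1.4 (cork thickness differs from mould to mould), more negative when open; the closed latch squeezes the cork (36 N per mm) and pulls it to about -13. The claw's tooth belongs behind it, on the -y side.
- lever_pivot (a point): Lever's axis, parallel to x, between two ears on the fixed half: x -145, y 30 mm, 14 mm above the mould's top (92 mm above the bench).
- lever (a joint): Lever angle (rad). 0: closed, flat on its stop, pointing to +y; pi/2: upright; stop at 1.75; starts 1.40 to 1.70. Stays where left (2 N at the tip moves it). Claw hooked and corks touching, it loads up below 1.0, needs some 10 N at the tip near 0.7, passes centre near 0.25, then must be pressed to its stop. Over 35 N of push or pinch strains it.
- lever_tip (a point): On the lever's outer face, 74 mm from lever_pivot; this face looks up when closed, to -y when upright. Steel channel 14 mm wide along x, outer face 5.5 mm off the line through the pivot, inner face 4 mm off it; a tab 16 mm wide at the end (84 mm from the pivot) turns outwards about 20 degrees.
- claw_pivot (a point): Claw's axis on the lever, parallel to x, 15 mm from lever_pivot along the lever. The claw is 26 mm wide along x and 3 mm thick: two arms, one each side of the lever, and a cross plate over the last 18 mm. Over 35 N of push or pinch strains it.
- claw_tip (a point): Outer face of the claw's end, 60 mm from claw_pivot; its tooth, 20 mm wide, points 10 mm down from there. Starts upright just on the lever's -y side, held by friction; pushed to -y below some 55 degrees it falls by its weight. Hooked: 91 to 95 mm above the bench, 3 to 22 mm to the -y side of keeper_top; at 98 mm or more the tooth sits on the lip.
- screwdriver: Bystander: blue-handled screwdriver, 200 mm, lying along x on the workboard beside the fixed half (about y 178 mm). Origin at its underside.
- solder_spool: Bystander: grey spool, 52 mm across, 38 mm tall, standing on the workboard inside the mould.
- neck_block: Bystander: wooden block 55 x 40 x 28 mm lying on the workboard inside the mould, nearer the latch.
- cup: Bystander: orange cup, 72 mm across, 85 mm tall, on the bench to the right.
- lacquer: Bystander: amber jar, 60 mm across, 100 mm tall, on the bench to the right.
- sanding_block: Bystander: cork block 110 x 55 x 35 mm on the bench to the left.
- tuner_tray: Bystander: wooden tray 150 x 100 x 25 mm of guitar machine heads on the bench to the left.

How it is judged:
On the way, in this order (a step that is already met when the one before it is completed fails the run):
1. the hinged half is pushed shut until it bears on the cork facing (contact force between half and cork above 1 N), for 0.1 s.
2. with the lever still up, the claw's tooth lies behind the keeper lip and below its top (value of joint lever above 0.5 rad and z of claw_tip in the frame of keeper_top below 0.0065 m and y of claw_tip in the frame of keeper_top between -0.025 and -0.002 m), for 0.2 s.
At the end, for the whole second after the job is handed in: The lever lies flat on its stop (within 0.06 rad), the claw's tooth is still hooked behind the keeper lip, the cork joint is pulled tight (the keeper drawn in to 14.5 mm from the joint line or less) and all is at rest (value of joint lever below 0.06 rad and y of keeper_top in the frame of mould above -0.0145 m and z of claw_tip in the frame of keeper_top below 0.0075 m and y of claw_tip in the frame of keeper_top below 0.001 m and velocity of joint lever below 0.05 rad/s); the robot touches nothing.
It fails at once if the hinged half pushed with more than 35 N (contact force between any of the fingers, the arm and half above 35 N).
It fails at once if the lever or claw pushed or pinched with more than 35 N (contact force between any of the fingers, the arm and lever above 35 N).
It fails at once if another thing on the board or the bench moved more than 30 mm (distance of any of screwdriver, solder_spool, neck_block, cup, lacquer, sanding_block, tuner_tray from where it was at the start of the episode above 0.03 m).
It also fails if it takes over 67 s, if anything falls off the work surface, if the arm or the gripper's body presses on something with over 40 N, if the wrist force passes 120 N, or if a joint passes its speed limit or range.

ROBOT

A 6-joint arm with a two-finger parallel gripper is mounted at the origin on the work surface. World frame = base frame: x ahead of the robot, y to its left, z up, the work surface at z = 0. Lengths are in m, angles in rad, forces in N, time in s.
With the tool pointing down it reaches from about 0.325 to 1 m from the base axis. Payload 5.1 kg.
Tool frame: the origin (TCP) lies midway between the tips of the shut fingers; the grasp point (between the pads) lies 19 mm behind it; z points along the fingers, y is the direction in which the jaws open and shut (so a half turn about z gives the same grasp; the last joint's range is limited). The gripper opens to 85 mm and grips with 20 to 120 N. Pads are 22 mm wide; open, the fingers measure 114 mm over their backs; the gripper's body (76 mm by 85 mm) begins 54 mm behind the grasp point. The pads swing forward as they close: fully open they stand 13 mm farther back than shut.
Start: joints at [-1.23, 0.124, 1.65, -0, 1.367, -0.083], TCP at [0.267, -0.592, 0.231] pointing down, gripper open.
Joint ranges: [-2.61, 2.61], [-1.02, 2.33], [0.03, 2.71], [-1.35, 4.49], [0.32, 2.68], [-2.91, 2.91]. Speed limits (rad/s): [2.57, 2.57, 3.14, 3.14, 3.14, 3.14].

INTERFACE

Orientations are given as a unit quaternion [w, x, y, z].
In Python, from plant import manip gives the robot as it stands.
- The arm moves only by the tool send_rows, never from a script. Its argument "plan" is a list that holds one entry, the list of rows, each a list of 4 numbers: the shift along the tool's x, y, z in m, then the turn about the tool's z in rad. In form: [[[x, y, z, yaw], ...]]. A call has 1 to 5 rows; each row shifts and turns the commanded pose from where the row before left it, along the tool's axes as they then stand; what a row does not reach is not made up. A row lasts 1/10 s, in which the tool goes at most 50 mm and 8.59 degrees, less where a joint would pass 70% of its speed; a pose out of reach is approached as far as the arm can. A call is refused whole if a number of a shift passes 0.05 or a number of a turn 0.15, either way. A call with a gripper value outside its range is refused whole. "jaw" is the opening, from 0 (shut) to 1 (fully open), set as the call begins (left out, the last holds). The fingers move at their own pace and stop on an object; "newtons" is the grip in N (left out, the last holds). Time passes only in rows, so rows that do not move let the fingers close. It gives the time, the measured TCP pose, the force and the opening at its end, in the units of the state.
- manip.get_state(): the state, without advancing time (a new reading comes with each control period).
- manip.camera(name): name is "scene" or "top" or "wrist"; returns a dict with "pixels" (480x640x3 uint8, blue, green, red), "mtx" (3x3 intrinsics, pixels), "extrinsics" (4x4, takes a point from world to camera coordinates). Camera axes: x right, y down, z forward; pixel columns grow to the right and rows downward; lengths in m; the calibration is good to about 2 mm. A picture is of the moment at which its call begins. There is no depth.
- manip.hand_in(): hands the job in, once; it reports no verdict.
Trained networks look in a picture, given as the dict that the camera call returned (one of the last four; its "shot" number tells which), for a name from the list of things; names that differ only in an ending like _2 or _b are one class to them, and where a whole thing is asked for, a point or a joint stands for the part that bears it (a point fixed in the world has none). Each returns a list of dicts, best first, with "score" (0 to 1); they miss things now and then, are a little off and sometimes report something else, mostly with a low value. They report only what shows in the picture. A call takes as long as a camera call.
- manip.trace(picture, target): "mask" (480x640 bool, what is visible of it).
- manip.mark_of(picture, target): "position" ([x, y, z] in m, in world coordinates, good to about 4 mm: a listed point, or the origin of a listed thing).
The state is a dict: "clock": time; "q": joint angles; "joint_vel": joint speeds; "effort": joint torques, N m; "position": TCP position; "tcp_rot": TCP orientation; "contact_force": force on the tool from outside, world axes, zero at the start; "wrist_torque": the same for the moment, N m; "opening": finger opening in m.
Only numpy, scipy, OpenCV 4.12 (cv2) and the standard library are available. Lean on these libraries where they do the work, as an engineer would, in place of code of your own. Each camera call takes 0.05 s, during which the arm holds its last target.

## Working session

There is one attempt and no reset: what is moved stays moved. The work goes in short steps, Python scripts to look and compute and a tool call to move; the robot and the scene stay as the last step left them, time stands still between calls to the robot, and variables do not carry over. Pictures are saved under pics/ and viewed, and the job is handed in when it is done.

Besides the shell and the picture viewer there is one more tool, called after "Emit:" as name(argument=value, ...), one argument or row to a line, values as JSON. send_rows: Moves the arm, as the interface text tells. Its arguments: {"type":"object","properties":{"plan":{"type":"array","items":{"type":"array","items":{"type":"array","items":{"type":"number"}}}},"jaw":{"type":"number"},"newtons":{"type":"number"}},"required":["plan"]}

```bash
mkdir -p pics; ls; python3 - <<'E'
from plant import manip
import cv2
s=manip.get_state();print(s)
for n in ["scene","top"]:
    p=manip.camera(n);cv2.imwrite(f"pics/{n}0.png",p["pixels"])
    print(n,p["extrinsics"].round(3).tolist(),p["mtx"].tolist(),p.get("shot"))
    for t in ["mould","push_face","keeper_top","lever_pivot","lever_tip","claw_pivot","claw_tip"]:
        try: print(t,[(d["position"],d["score"]) for d in manip.mark_of(p,t)][:2])
        except Exception as e: print(t,e)
print(manip.get_state()["clock"])
E
```

```text
pics
{'clock': 0.0, 'q': array([-1.22955636e+00,  1.24523095e-01,  1.65168142e+00,  6.20810753e-06,
        1.36748538e+00, -8.26045373e-02]), 'joint_vel': array([-2.70947207e-05,  1.14687480e-04, -3.86603949e-04,  1.04806331e-03,
        5.08409380e-04, -1.19766234e-03]), 'effort': array([ 1.55412370e-03, -4.23606169e+01, -3.65451157e+01,  4.44576301e-05,
        7.04586797e-03, -1.92137105e-05]), 'position': array([ 0.2670916 , -0.59192019,  0.23003698]), 'tcp_rot': array([-1.04025851e-03,  9.77627991e-01,  2.10338803e-01, -1.32213732e-04]), 'contact_force': array([0.64741386, 0.01517077, 0.01006946]), 'wrist_torque': array([ 0.00455688, -0.00438382, -0.01132046]), 'opening': 0.08513346404005735}
scene [[-0.865, 0.501, 0.007, 0.465], [0.307, 0.541, -0.783, -0.116], [-0.396, -0.675, -0.622, 1.546], [0.0, 0.0, 0.0, 1.0]] [[520.0979420516514, 0.0, 318.82062319430156], [0.0, 520.0979420516514, 233.1451340240142], [0.0, 0.0, 1.0]] 1
mould [([0.6354, -0.0272, -0.0011], 0.94), ([0.5808, 0.4606, -0.0002], 0.69)]
push_face [([0.4712, -0.1464, 0.0461], 0.9)]
keeper_top [([0.4806, -0.0529, 0.
[... 174 characters left out ...]
6], 0.73), ([0.5107, 0.0427, 0.109], 0.61)]
claw_tip [([0.5078, 0.0437, 0.1648], 0.6), ([0.6843, -0.03, 0.0149], 0.17)]
top [[0.013, -1.0, -0.009, 0.013], [-0.99, -0.012, -0.138, 0.569], [0.138, 0.011, -0.99, 1.45], [0.0, 0.0, 0.0, 1.0]] [[618.672794870991, 0.0, 313.4181370674138], [0.0, 618.672794870991, 230.7669606948329], [0.0, 0.0, 1.0]] 2
mould [([0.6341, -0.0222, 0.0032], 0.62)]
push_face [([0.4753, -0.1453, 0.0493], 0.84), ([0.4903, -0.4371, 0.0016], 0.57)]
keeper_top [([0.484, -0.0581, 0.0918], 0.59)]
lever_pivot [([0.5047, 0.0433, 0.0972], 0.75)]
lever_tip [([0.5086, 0.0463, 0.1661], 0.41)]
claw_pivot [([0.5058, 0.0442, 0.1065], 0.54)]
claw_tip [([0.5074, 0.0417, 0.1706], 0.62)]
0.8
```

View images.

View pics/scene0.png

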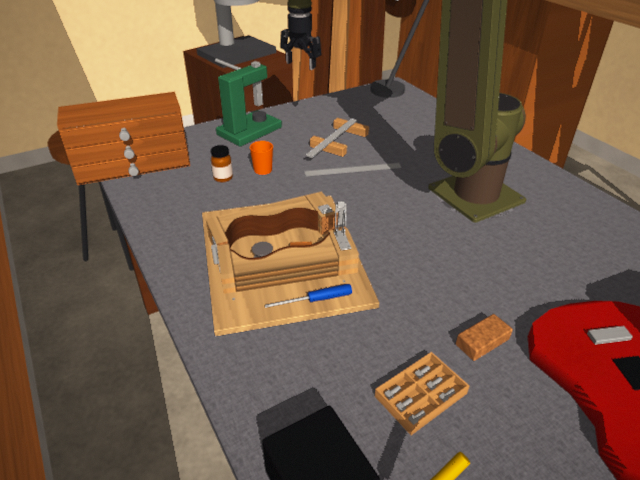

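View pics/top0.png

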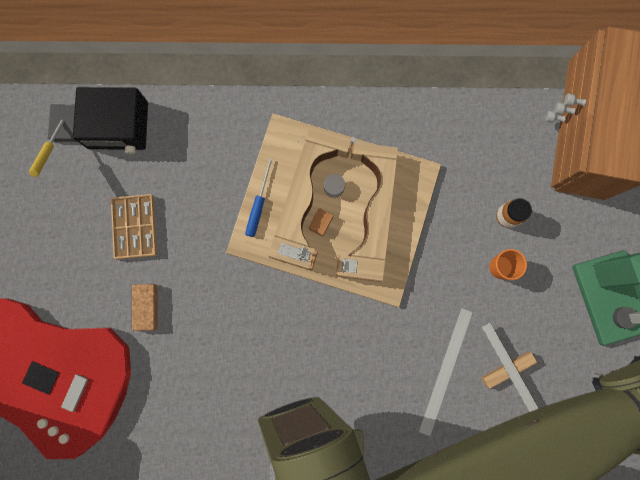

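```bash
python3 - <<'E'
import cv2
for n,(r0,r1,c0,c1) in {"scene0":(190,335,195,385),"top0":(100,310,220,445)}.items():
    im=cv2.imread(f"pics/{n}.png")[r0:r1,c0:c1]
    cv2.imwrite(f"pics/{n}z.png",cv2.resize(im,None,fx=(3.5 if n[0]=='t' else 4),fy=(2.8 if 0 else (3.5 if n[0]=='t' else 4)),interpolation=cv2.INTER_CUBIC)[:600*2,:800])
E
```

```text
(no output)
```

View pics/scene0z.png

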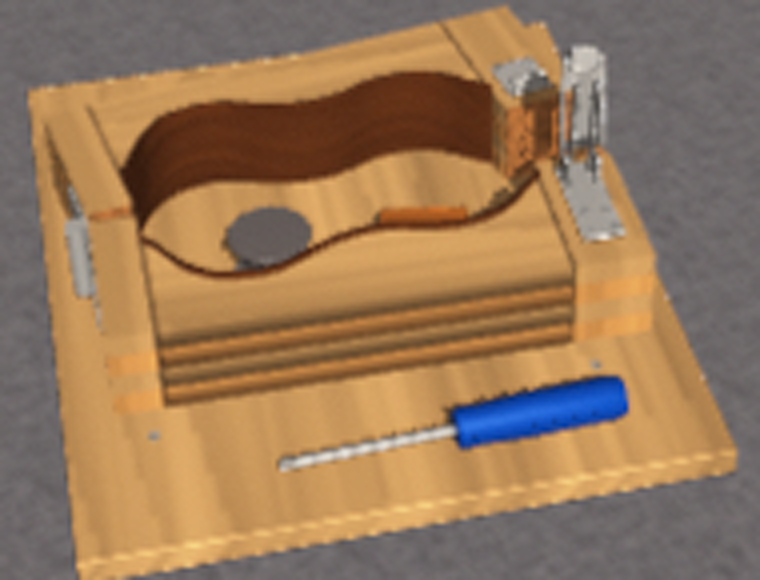

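View pics/top0z.png

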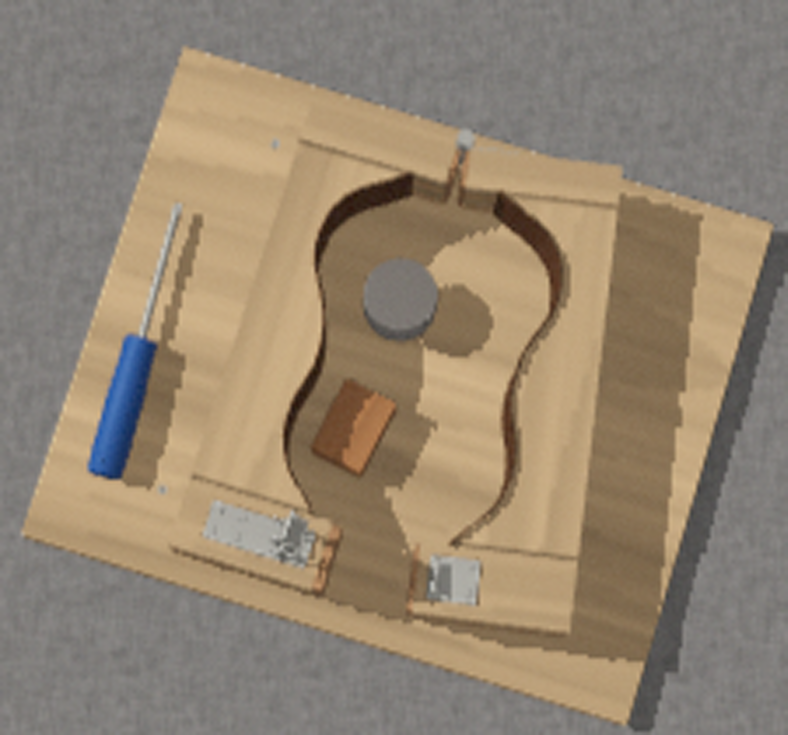

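```bash
cat > h.py <<'E'
import numpy as np
TOPE=None
def ray(p,uv,z):
    E=p["extrinsics"];K=p["mtx"];R=E[:3,:3];t=E[:3,3]
    c=-R.T@t; d=R.T@np.linalg.inv(K)@np.array([uv[0],uv[1],1.]); return c+d*(z-c[2])/d[2]
def proj(p,X):
    E=p["extrinsics"];K=p["mtx"];x=K@(E[:3,:3]@np.array(X)+E[:3,3]);return x[:2]/x[2]
E
python3 - <<'E'
from plant import manip
from h import *
p=manip.camera("top")
z=lambda u,v:(u/3.5+220,v/3.5+100)
cs=[ray(p,z(*c),.018)[:2] for c in [(183,48),(772,222),(630,724),(22,536)]]
for i in range(4):
    d=cs[(i+1)%4]-cs[i];print(cs[i].round(4),np.linalg.norm(d).round(4),np.degrees(np.arctan2(d[1],d[0])).round(2))
print("hinge",ray(p,z(465,140),.08).round(4))
print("fixed -170,4",ray(p,z(325,592),.078).round(4)," -170,108",ray(p,z(173,547),.078).round(4))
print("half corner",ray(p,z(569,632),.078).round(4),"hinge end",ray(p,z(621,170),.078).round(4))
for t in ["lever_pivot","keeper_top","push_face","mould","lever_tip","claw_tip"]:
    print(t,[(d["position"],d["score"]) for d in manip.mark_of(p,t)][:1])
E
```

```text
[0.8675 0.1273] 0.4374 -106.38
[ 0.7442 -0.2923] 0.3683 163.85
[ 0.3904 -0.1899] 0.4393 73.57
[0.5146 0.2314] 0.3679 -16.44
hinge [ 0.7835 -0.0718  0.08  ]
fixed -170,4 [0.4737 0.0196 0.078 ]  -170,108 [0.5025 0.1213 0.078 ]
half corner [ 0.4493 -0.1422  0.078 ] hinge end [ 0.7641 -0.1783  0.078 ]
lever_pivot [([0.5067, 0.0422, 0.0943], 0.97)]
keeper_top [([0.4831, -0.0575, 0.0891], 0.85)]
push_face [([0.4778, -0.1447, 0.0453], 0.75)]
mould [([0.6377, -0.0233, 0.0017], 0.89)]
lever_tip [([0.5095, 0.0464, 0.1642], 0.54)]
claw_tip [([0.5092, 0.0471, 0.1662], 0.5)]
```

Emit:
send_rows(
  plan=[
    [[0, 0, 0, -0.145], [0, 0, 0, -0.145], [0, 0, 0, -0.145], [0, 0, 0, -0.145], [0, 0, 0, -0.145]],
  ],
  jaw=0,
)

```text
clock: 1.65
position: [0.2673, -0.5925, 0.2313]
tcp_rot: [0.0, 0.838, 0.546, 0.0]
contact_force: [0.9, 0.3, 0.2]
opening: 0.0123
```

```bash
cat >> h.py <<'E'
from scipy.spatial.transform import Rotation as Ro
O=np.array([.6355,-.028]);YAW=-.2845
def m2w(v):
    c,s=np.cos(YAW),np.sin(YAW);return np.array([O[0]+c*v[0]-s*v[1],O[1]+s*v[0]+c*v[1],v[2]])
def w2m(w):
    c,s=np.cos(YAW),np.sin(YAW);d=np.array(w[:2])-O;return np.array([c*d[0]+s*d[1],-s*d[0]+c*d[1],w[2]])
def rot(st):
    q=st["tcp_rot"];return Ro.from_quat([q[1],q[2],q[3],q[0]])
def st(manip,target=None):
    s=manip.get_state();R=rot(s).as_matrix()
    a=np.arctan2(R[1,0],R[0,0])
    cm=w2m(s["position"]);c,sn=np.cos(YAW),np.sin(YAW);f=s["contact_force"]
    fm=np.array([c*f[0]+sn*f[1],-sn*f[0]+c*f[1],f[2]])
    print("t",round(s["clock"],2),"mould pos mm",(cm*1e3).round(1),"Fm",fm.round(1),"open",round(s["opening"],4),"yaw err turn",round(a-(YAW+np.pi/2),4),"zaxis",R[:,2].round(3),"j6",s["q"][5].round(2))
    if target is not None:
        print("tool delta",(R.T@(m2w(target)-s["position"])).round(4))
    return s
E
python3 - <<'E'
from plant import manip
from h import *
st(manip,(-.114,-.208,.23))
E
```

```text
t 1.65 mould pos mm [-195.  -645.2  231.3] Fm [0.8 0.5 0.2] open 0.0123 yaw err turn -0.1315 zaxis [ 0. -0. -1.] j6 -0.81
tool delta [0.444  0.0229 0.0013]
```

Emit:
send_rows(
  plan=[
    [[0, 0, 0, -0.131], [0.049, 0.01, 0, 0], [0.049, 0.01, 0, 0], [0.049, 0.01, 0, 0], [0.049, 0.01, 0, 0]],
  ],
)

```text
clock: 2.15
position: [0.3623, -0.4147, 0.2314]
tcp_rot: [0.0, 0.802, 0.597, 0.0]
contact_force: [1.5, -0.1, 0.4]
opening: 0.0002
```

Emit:
send_rows(
  plan=[
    [[0.049, 0.01, 0, 0], [0.049, 0.01, 0, 0], [0.049, 0.01, 0, 0], [0.049, 0.01, 0, 0], [0.02, 0, 0, 0]],
  ],
)

```text
clock: 2.65
position: [0.4634, -0.2176, 0.2316]
tcp_rot: [0.0, 0.801, 0.599, 0.001]
contact_force: [-0.0, -0.2, 0.6]
opening: -0.0002
```

```bash
python3 - <<'E'
from plant import manip
from h import *
import cv2
p=manip.camera("wrist");cv2.imwrite("pics/w1.png",p["pixels"])
print(p["extrinsics"].round(3).tolist())
for t in ["push_face","keeper_top","lever_pivot","lever_tip","claw_tip","claw_pivot"]:
    print(t,[(w2m(np.array(d["position"])).round(4),d["score"]) for d in manip.mark_of(p,t)][:2])
st(manip,(-.114,-.208,.045))
E
```

```text
[[0.959, -0.284, 0.0, -0.505], [-0.272, -0.918, 0.288, -0.11], [-0.081, -0.276, -0.958, 0.357], [0.0, 0.0, 0.0, 1.0]]
push_face [(array([-0.123 , -0.1572,  0.0468]), 0.7)]
keeper_top [(array([-0.138 , -0.0704,  0.0874]), 0.93)]
lever_pivot []
lever_tip []
claw_tip []
claw_pivot []
t 3.0 mould pos mm [-112.4 -235.   231.3] Fm [-0.1  0.  -0.3] open -0.0002 yaw err turn -0.0083 zaxis [-0. -0. -1.] j6 -0.26
tool delta [ 0.027  -0.0019  0.1863]
```

View pics/w1.png

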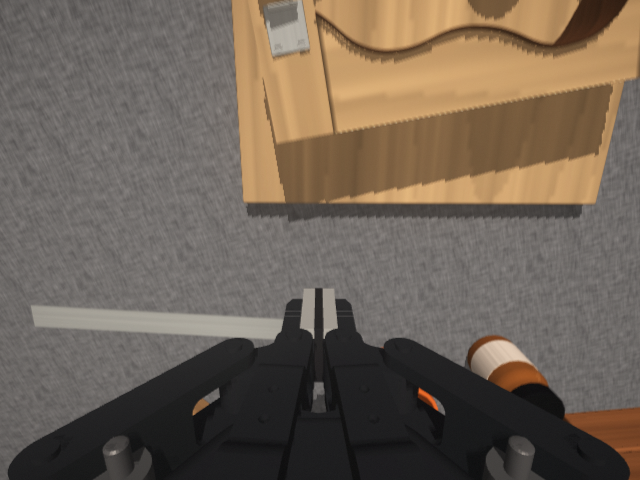

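Emit:
send_rows(
  plan=[
    [[0, 0, 0.048, -0.008], [0, 0, 0.048, 0], [0.006, -0.002, 0.048, 0], [0.01, 0, 0.041, 0], [0.014, -0.001, 0, 0]],
  ],
)

```text
clock: 3.5
position: [0.4623, -0.1896, 0.0399]
tcp_rot: [-0.006, 0.801, 0.599, -0.003]
contact_force: [-0.9, 0.0, -0.3]
opening: 0.0003
```

Emit:
send_rows(
  plan=[
    [[0.01, -0.002, 0, 0], [0.007, -0.001, 0, 0], [0.005, -0.001, 0, 0], [0.005, -0.001, 0, 0]],
  ],
)

```text
clock: 3.9
position: [0.4719, -0.1642, 0.0487]
tcp_rot: [0.002, 0.8, 0.6, 0.001]
contact_force: [0.1, 0.0, 1.2]
opening: -0.0003
```

```bash
python3 - <<'E'
from plant import manip
from h import *
st(manip,(-.145,-.119,.045))
E
```

```text
t 3.9 mould pos mm [-118.8 -176.6   48.7] Fm [0.1 0.1 1.2] open -0.0003 yaw err turn 0.0018 zaxis [ 0.004 -0.002 -1.   ] j6 -0.16
tool delta [ 0.0577 -0.0261  0.0036]
```

Emit:
send_rows(
  plan=[
    [[0.004, -0.002, 0, 0], [0.004, -0.002, 0, 0], [0.004, -0.002, 0, 0], [0.004, -0.002, 0, 0], [0.004, -0.002, 0, 0]],
  ],
)

```text
clock: 4.4
position: [0.4667, -0.1426, 0.0471]
tcp_rot: [0.001, 0.8, 0.6, -0.0]
contact_force: [-1.8, -6.0, 2.8]
opening: -0.0001
```

Emit:
send_rows(
  plan=[
    [[0.004, -0.002, 0, 0], [0.004, -0.002, 0, 0], [0.004, -0.002, 0, 0], [0.004, -0.002, 0, 0], [0.004, -0.002, 0, 0]],
  ],
)

```text
clock: 4.9
position: [0.4626, -0.1197, 0.0466]
tcp_rot: [0.0, 0.8, 0.6, 0.0]
contact_force: [1.0, -3.1, 1.3]
opening: 0.0002
```

```bash
python3 - <<'E'
from plant import manip
from h import *
st(manip,(-.145,-.119,.045))
p=manip.camera("top")
for t in ["keeper_top","push_face"]:
    print(t,[(w2m(np.array(d["position"])).round(4),d["score"]) for d in manip.mark_of(p,t)][:2])
E
```

```text
t 4.9 mould pos mm [-140.2 -136.5   46.6] Fm [ 1.9 -2.7  1.3] open 0.0002 yaw err turn 0.0012 zaxis [ 0.001 -0.    -1.   ] j6 -0.08
tool delta [ 0.0176 -0.0048  0.0016]
keeper_top [(array([-0.0053,  0.005 ,  0.001 ]), 0.25)]
push_face [(array([-0.1352, -0.124 ,  0.0443]), 0.58)]
```

Emit:
send_rows(
  plan=[
    [[0.003, -0.001, 0, 0], [0.003, -0.001, 0, 0], [0.003, -0.001, 0, 0]],
  ],
)

```text
clock: 5.35
position: [0.4608, -0.1101, 0.0457]
tcp_rot: [-0.001, 0.8, 0.6, -0.001]
contact_force: [-4.3, -3.4, 1.5]
opening: -0.0001
```

Emit:
send_rows(
  plan=[
    [[0.0015, 0, 0, 0], [0.0015, 0, 0, 0]],
  ],
)

```text
clock: 5.55
position: [0.4612, -0.1072, 0.0456]
tcp_rot: [-0.001, 0.8, 0.601, -0.001]
contact_force: [-4.6, -4.0, 1.2]
opening: 0.0001
```

```bash
python3 - <<'E'
from plant import manip
from h import *
st(manip,(-.145,-.119,.045))
E
```

```text
t 5.55 mould pos mm [-145.  -124.9   45.6] Fm [-3.3 -5.1  1.2] open 0.0001 yaw err turn 0.002 zaxis [-0.004  0.    -1.   ] j6 -0.06
tool delta [0.0059 0.0001 0.0006]
```

Emit:
send_rows(
  plan=[
    [[0.0015, 0, 0, 0], [0.0015, 0, 0, 0]],
  ],
)

```text
clock: 5.75
position: [0.4619, -0.1043, 0.0455]
tcp_rot: [-0.001, 0.8, 0.6, -0.002]
contact_force: [-6.2, -4.7, 0.5]
opening: -0.0001
```

Emit:
send_rows(
  plan=[
    [[0.001, 0, 0, 0], [0.001, 0, 0, 0]],
  ],
)

```text
clock: 5.95
position: [0.4624, -0.1023, 0.0454]
tcp_rot: [-0.001, 0.8, 0.6, -0.001]
contact_force: [-4.5, -3.6, 1.7]
opening: -0.0001
```

Emit:
send_rows(
  plan=[
    [[0.001, 0, 0, 0], [0.0, 0, 0, 0]],
  ],
)

```text
clock: 6.15
position: [0.4629, -0.1012, 0.0453]
tcp_rot: [-0.001, 0.8, 0.6, -0.001]
contact_force: [-3.6, -3.4, 0.0]
opening: 0.0002
```

Emit:
send_rows(
  plan=[
    [[0.001, 0, 0, 0], [0.0, 0, 0, 0]],
  ],
)

```text
clock: 6.35
position: [0.4641, -0.1003, 0.0456]
tcp_rot: [-0.001, 0.8, 0.6, -0.0]
contact_force: [-2.4, -2.2, -1.6]
opening: 0.0
```

Emit:
send_rows(
  plan=[
    [[0.001, 0, 0, 0], [0.0, 0, 0, 0]],
  ],
)

```text
clock: 6.55
position: [0.465, -0.0995, 0.0462]
tcp_rot: [-0.0, 0.8, 0.6, 0.0]
contact_force: [-0.9, -0.8, -1.1]
opening: -0.0001
```

```bash
python3 - <<'E'
from plant import manip
from h import *
import cv2
st(manip,(-.145,-.119,.045))
p=manip.camera("top");cv2.imwrite("pics/t2.png",cv2.resize(p["pixels"][180:320,230:430],None,fx=4,fy=4,interpolation=cv2.INTER_CUBIC))
E
```

```text
t 6.55 mould pos mm [-143.6 -116.5   46.2] Fm [-0.6 -1.  -1.1] open -0.0001 yaw err turn 0.0015 zaxis [ 0.  0. -1.] j6 -0.04
tool delta [-0.0025 -0.0014  0.0012]
```

View pics/t2.png

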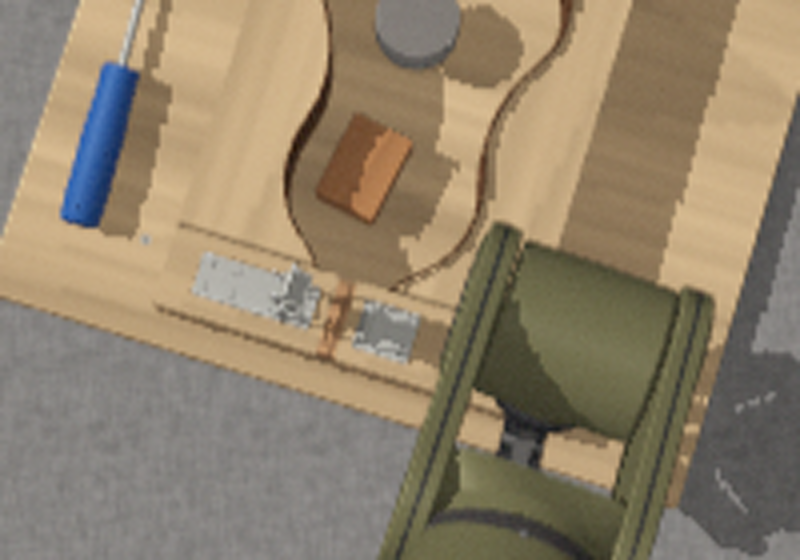

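Emit:
send_rows(
  plan=[
    [[0.001, 0, 0, 0], [0.001, 0, 0, 0]],
  ],
)

```text
clock: 6.8
position: [0.4653, -0.0986, 0.0464]
tcp_rot: [0.0, 0.8, 0.601, -0.001]
contact_force: [-5.5, -7.8, -0.2]
opening: -0.0001
```

Emit:
send_rows(
  plan=[
    [[0.001, 0, 0, 0], [0.0, 0, 0, 0]],
  ],
)

```text
clock: 7.0
position: [0.4652, -0.0985, 0.0465]
tcp_rot: [0.001, 0.799, 0.601, -0.002]
contact_force: [-6.2, -9.0, -0.4]
opening: 0.0001
```

```bash
python3 - <<'E'
from plant import manip
from h import *
st(manip)
E
```

```text
t 7.0 mould pos mm [-143.6 -115.5   46.5] Fm [ -3.4 -10.4  -0.4] open 0.0001 yaw err turn 0.0026 zaxis [-0.002 -0.004 -1.   ] j6 -0.03
```

Emit:
send_rows(
  plan=[
    [[0.001, 0, 0, 0], [0.0, 0, 0, 0], [0, 0, 0, 0]],
  ],
)

```text
clock: 7.3
position: [0.4652, -0.0984, 0.0464]
tcp_rot: [0.001, 0.799, 0.601, -0.003]
contact_force: [-7.3, -13.5, 0.6]
opening: 0.0001
```

```bash
python3 - <<'E'
from plant import manip
from h import *
st(manip)
E
```

```text
t 7.3 mould pos mm [-143.7 -115.3   46.4] Fm [ -3.2 -15.    0.6] open 0.0001 yaw err turn 0.0027 zaxis [-0.002 -0.005 -1.   ] j6 -0.03
```

Emit:
send_rows(
  plan=[
    [[-0.004, 0, 0, 0], [-0.006, 0, 0, 0], [-0.02, 0, 0, 0], [-0.03, 0, -0.02, 0], [-0.03, 0, -0.045, 0]],
  ],
)

```text
clock: 7.8
position: [0.4392, -0.1794, 0.1054]
tcp_rot: [-0.003, 0.8, 0.601, -0.001]
contact_force: [0.5, 0.4, -0.2]
opening: -0.0
```

Emit:
send_rows(
  plan=[
    [[0, 0, -0.048, 0], [0, 0, -0.048, 0], [0, 0, -0.048, 0], [0.03, 0, -0.02, 0], [0, 0, 0, 0]],
  ],
)

```text
clock: 8.3
position: [0.4528, -0.1506, 0.2778]
tcp_rot: [0.004, 0.799, 0.601, 0.003]
contact_force: [-0.9, -0.1, 0.5]
opening: 0.0004
```

```bash
python3 - <<'E'
from plant import manip
from h import *
import cv2
st(manip)
for n,r in [("wrist",(0,480,0,640)),("scene",(180,280,280,380)),("top",(200,300,250,370))]:
    p=manip.camera(n);im=p["pixels"][r[0]:r[1],r[2]:r[3]];f=1 if n=="wrist" else 6
    cv2.imwrite(f"pics/{n}3.png",cv2.resize(im,None,fx=f,fy=f,interpolation=cv2.INTER_CUBIC))
    for t in ["keeper_top","lever_pivot","lever_tip","claw_tip","claw_pivot"]:
        print(n,t,[(w2m(np.array(d["position"])).round(4),d["score"]) for d in manip.mark_of(p,t)][:1])
st(manip)
E
```

```text
t 8.3 mould pos mm [-141.  -168.9  277.8] Fm [-0.8 -0.3  0.5] open 0.0004 yaw err turn 0.0038 zaxis [ 0.01  -0.002 -1.   ] j6 -0.15
wrist keeper_top [(array([-0.142 , -0.0164,  0.0859]), 0.9)]
wrist lever_pivot []
wrist lever_tip []
wrist claw_tip []
wrist claw_pivot []
scene keeper_top [(array([-0.1478, -0.0126,  0.0924]), 0.85)]
scene lever_pivot [(array([-0.1428,  0.0315,  0.0941]), 0.92)]
scene lever_tip [(array([-0.1399,  0.0362,  0.1698]), 0.74)]
scene claw_tip [(array([-0.1455,  0.0325,  0.1681]), 0.41)]
scene claw_pivot []
top keeper_top [(array([-0.1476, -0.0195,  0.0849]), 0.95)]
top lever_pivot [(array([-0.1466,  0.0316,  0.0963]), 0.67)]
top lever_tip [(array([-0.1417,  0.0352,  0.1646]), 0.67)]
top claw_tip [(array([-0.1407,  0.0363,  0.1696]), 0.62)]
top claw_pivot [(array([-0.1446,  0.0309,  0.106 ]), 0.38)]
t 9.2 mould pos mm [-143.4 -170.6  272. ] Fm [ 0.3 -0.2 -0.1] open -0.0002 yaw err turn 0.0016 zaxis [ 0. -0. -1.] j6 -0.15
```

View pics/wrist3.png

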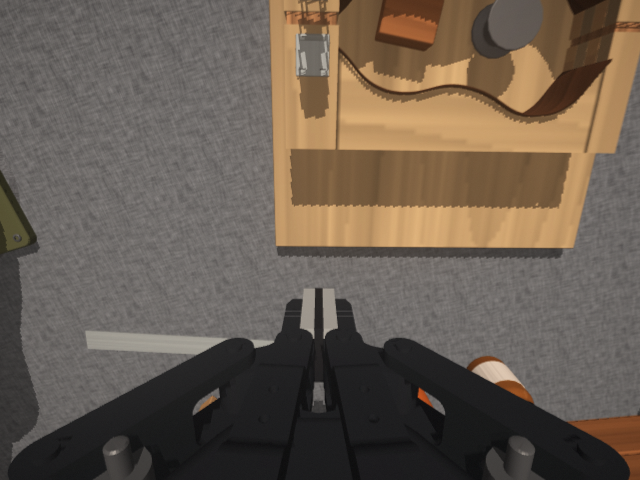

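View pics/scene3.png

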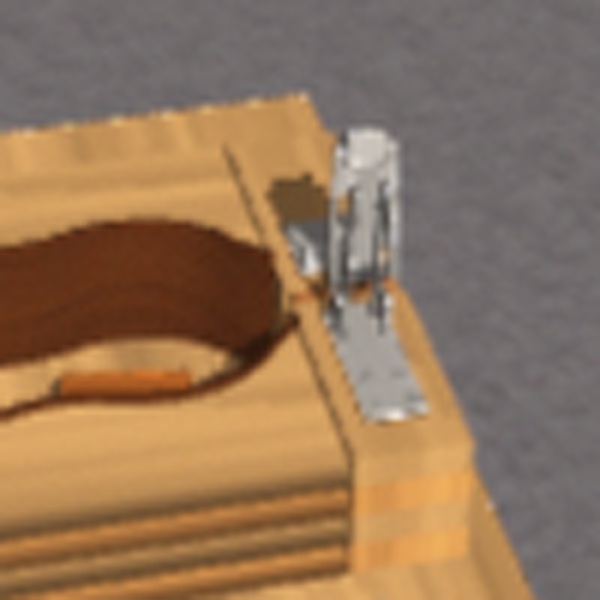

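View pics/top3.png

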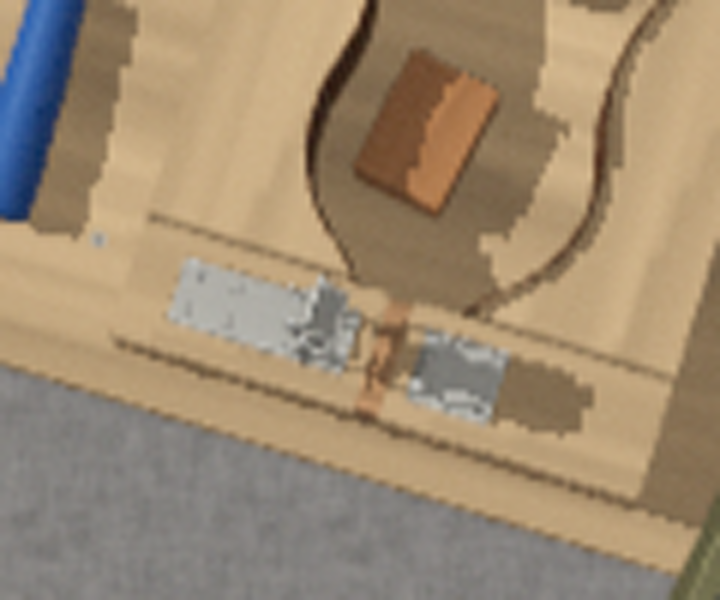

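Emit:
send_rows(
  plan=[
    [[0.045, -0.001, 0, 0], [0.045, -0.001, 0, 0], [0, 0, 0, 0]],
  ],
)

```text
clock: 9.5
position: [0.4738, -0.0608, 0.272]
tcp_rot: [-0.0, 0.798, 0.602, 0.001]
contact_force: [-0.7, 0.1, -0.2]
opening: 0.0001
```

```bash
python3 - <<'E'
from plant import manip
from h import *
import cv2
p=manip.camera("wrist");cv2.imwrite("pics/w4.png",p["pixels"])
for t in ["keeper_top","lever_pivot","lever_tip","claw_tip","claw_pivot"]:
    print(t,[(w2m(np.array(d["position"])).round(4),d["score"]) for d in manip.mark_of(p,t)][:1])
s=st(manip)
np.savez("w4.npz",E=p["extrinsics"],K=p["mtx"])
for k,m in {"tip":(-.145,.03,.166),"kl":(-.156,-.016,.089),"kr":(-.134,-.016,.089)}.items(): print(k,proj(p,m2w(m)).round(1))
print("tcp",proj(p,s["position"]))
E
```

```text
keeper_top [(array([-0.1435, -0.0176,  0.089 ]), 0.78)]
lever_pivot [(array([-0.145 ,  0.0346,  0.0917]), 0.97)]
lever_tip [(array([-0.1429,  0.0343,  0.1704]), 0.58)]
claw_tip [(array([-0.146 ,  0.0347,  0.1678]), 0.64)]
claw_pivot [(array([-0.1429,  0.0354,  0.1059]), 0.6)]
t 9.8 mould pos mm [-145.5  -81.5  271.9] Fm [-0.5  0.3 -0.6] open -0.0002 yaw err turn -0.0001 zaxis [-0. -0. -1.] j6 0.03
tip [322.2  88.2]
kl [308.8 154.6]
kr [332.8 154.7]
tcp [321.17938912 318.22243706]
```

View pics/w4.png

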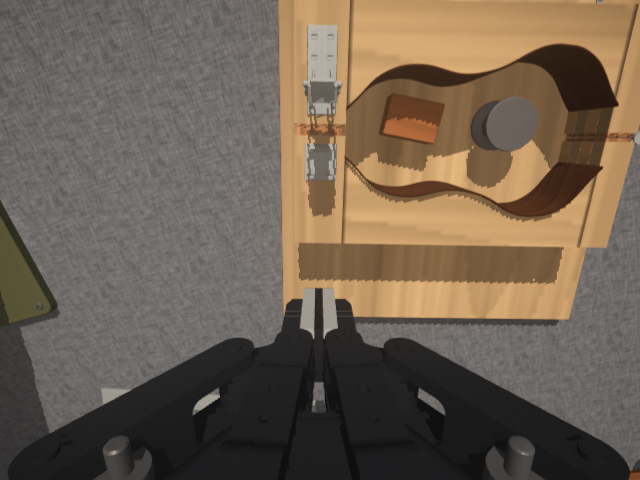

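```bash
python3 - <<'E'
import cv2
im=cv2.imread("pics/w4.png")[10:200,270:370]
cv2.imwrite("pics/w4z.png",cv2.resize(im[0:75*2],None,fx=7,fy=4,interpolation=cv2.INTER_CUBIC))
cv2.imwrite("pics/w4y.png",cv2.resize(im[55:135,15:90],None,fx=7,fy=7,interpolation=cv2.INTER_CUBIC))
E
```

```text
(no output)
```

View pics/w4y.png

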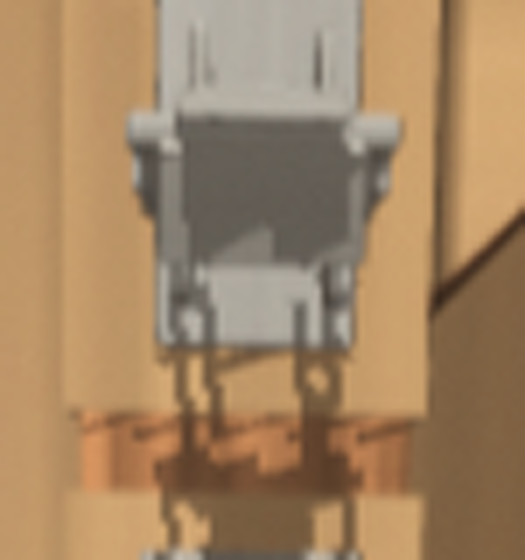

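Emit:
send_rows(
  plan=[
    [[0.045, 0.001, 0, 0], [0.045, 0, 0, 0], [0.045, 0, 0, 0], [0.024, 0, 0, 0], [0, 0, 0, 0]],
  ],
  jaw=0.24,
)

```text
clock: 10.3
position: [0.519, 0.0892, 0.2717]
tcp_rot: [-0.0, 0.799, 0.601, -0.0]
contact_force: [0.1, -0.8, -0.6]
opening: 0.0204
```

```bash
sed -i 's/O=np.array(\[.6355,-.028\])/O=np.array([.6361,-.0261])/' h.py; python3 - <<'E'
from plant import manip
from h import *
st(manip,(-.1446,.073,.145))
E
```

```text
t 10.3 mould pos mm [-144.8   77.8  271.7] Fm [ 0.4 -0.8 -0.6] open 0.0204 yaw err turn 0.0036 zaxis [-0.  0. -1.] j6 0.35
tool delta [-0.0049  0.0002  0.1267]
```

Emit:
send_rows(
  plan=[
    [[0, 0, 0.045, 0], [0, 0, 0.045, 0], [-0.004, 0, 0.03, 0], [0, 0, 0.007, 0], [0, 0, 0, 0]],
  ],
)

```text
clock: 10.8
position: [0.5168, 0.0828, 0.144]
tcp_rot: [-0.001, 0.8, 0.6, -0.001]
contact_force: [1.1, 0.2, -0.8]
opening: 0.0207
```

```bash
python3 - <<'E'
from plant import manip
from h import *
import cv2
st(manip,(-.1446,.035,.145))
p=manip.camera("scene");cv2.imwrite("pics/s5.png",cv2.resize(p["pixels"][130:280,250:430],None,fx=4,fy=4,interpolation=cv2.INTER_CUBIC))
E
```

```text
t 10.8 mould pos mm [-145.1   71.   144. ] Fm [ 1.   0.5 -0.8] open 0.0207 yaw err turn -0.0005 zaxis [-0.002 -0.    -1.   ] j6 0.34
tool delta [-0.036   0.0005 -0.0009]
```

View pics/s5.png

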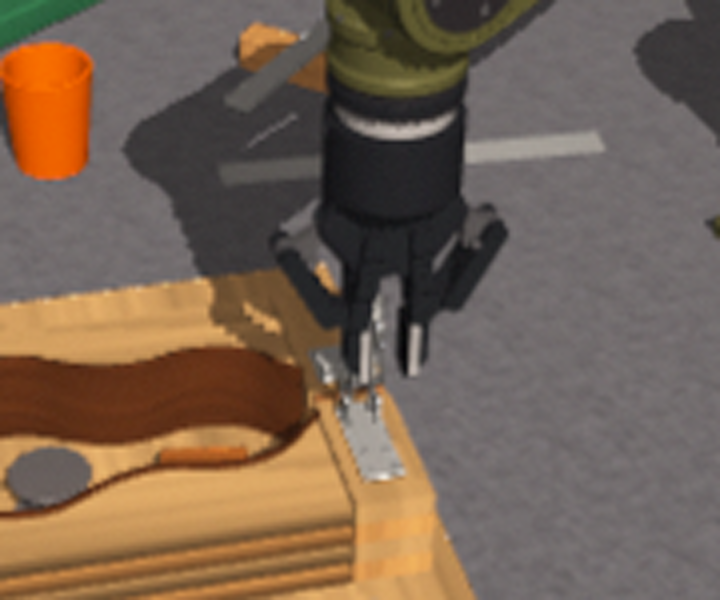

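Emit:
send_rows(
  plan=[
    [[-0.006, 0, 0, 0], [-0.006, 0, 0, 0], [-0.004, 0, 0, 0], [-0.003, 0, 0, 0], [-0.003, 0, 0, 0]],
  ],
)

```text
clock: 11.35
position: [0.5114, 0.0627, 0.1454]
tcp_rot: [0.0, 0.8, 0.6, 0.0]
contact_force: [0.5, -0.0, 0.6]
opening: 0.0205
```

Emit:
send_rows(
  plan=[
    [[-0.003, 0, 0, 0], [-0.003, 0, 0, 0]],
  ],
)

```text
clock: 11.55
position: [0.5095, 0.057, 0.1449]
tcp_rot: [-0.0, 0.8, 0.6, -0.0]
contact_force: [0.4, 0.5, -0.0]
opening: 0.0204
```

```bash
python3 - <<'E'
from plant import manip
from h import *
import cv2
st(manip,(-.1446,.035,.145))
p=manip.camera("wrist");cv2.imwrite("pics/w6.png",cv2.resize(p["pixels"][150:400,200:440],None,fx=3,fy=2.4,interpolation=cv2.INTER_CUBIC))
E
```

```text
t 11.55 mould pos mm [-144.9   44.2  144.9] Fm [ 0.2  0.6 -0. ] open 0.0204 yaw err turn 0.0016 zaxis [-0. -0. -1.] j6 0.29
tool delta [-0.0092  0.0002 -0.0001]
```

View pics/w6.png

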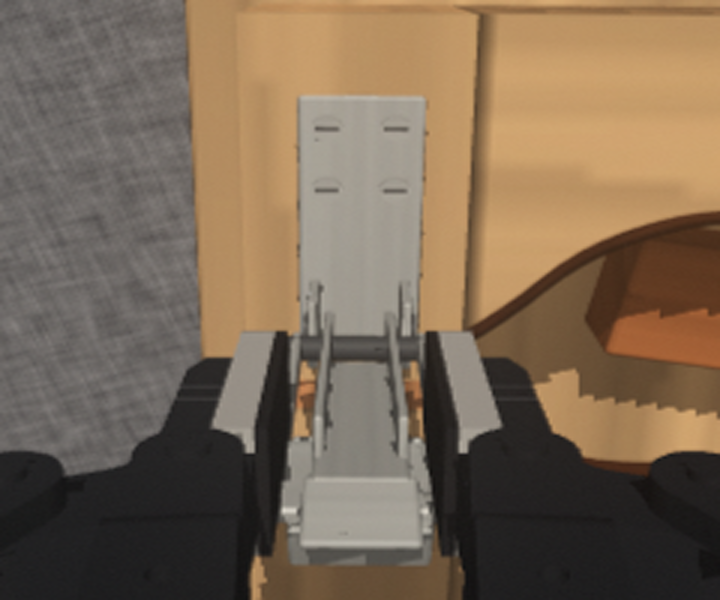

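Emit:
send_rows(
  plan=[
    [[-0.003, 0, 0, 0], [-0.003, 0, 0, 0], [-0.003, 0, 0, 0]],
  ],
)

```text
clock: 11.9
position: [0.507, 0.0484, 0.1449]
tcp_rot: [-0.0, 0.8, 0.6, -0.0]
contact_force: [0.7, -0.6, 0.5]
opening: 0.0209
```

Emit:
send_rows(
  plan=[
    [[-0.003, 0, 0, 0], [-0.003, 0, 0, 0], [-0.003, 0, 0, 0]],
  ],
)

```text
clock: 12.2
position: [0.5045, 0.0397, 0.1449]
tcp_rot: [0.0, 0.8, 0.6, -0.0]
contact_force: [-0.0, 0.1, 0.1]
opening: 0.0207
```

```bash
python3 - <<'E'
from plant import manip
from h import *
import cv2
st(manip,(-.1446,.035,.145))
p=manip.camera("wrist");cv2.imwrite("pics/w7.png",cv2.resize(p["pixels"][150:400,200:440],None,fx=3,fy=2.4,interpolation=cv2.INTER_CUBIC))
E
```

```text
t 12.2 mould pos mm [-144.8   26.2  144.9] Fm [-0.   0.1  0.1] open 0.0207 yaw err turn 0.0015 zaxis [-0. -0. -1.] j6 0.26
tool delta [ 0.0088  0.0002 -0.0001]
```

View pics/w7.png

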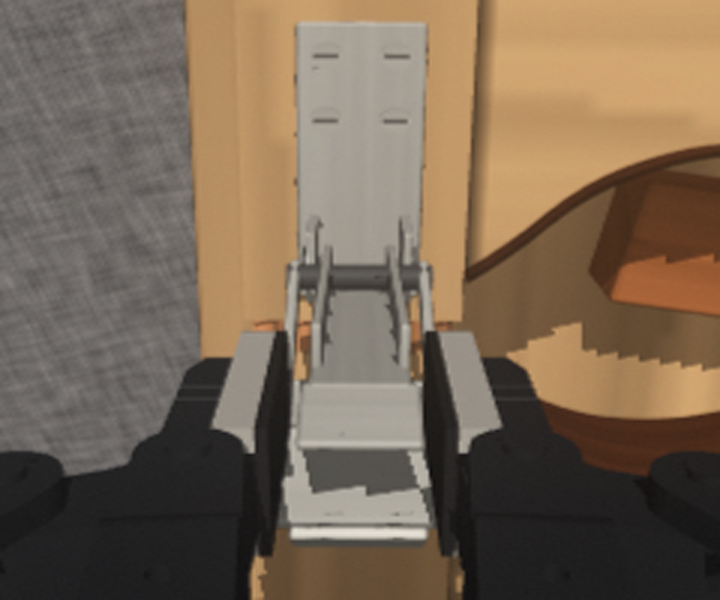

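Emit:
send_rows(
  plan=[
    [[-0.004, 0, 0, 0], [-0.004, 0, 0, 0], [-0.004, 0, 0, 0]],
  ],
)

```text
clock: 12.55
position: [0.5011, 0.0281, 0.1449]
tcp_rot: [-0.0, 0.8, 0.6, -0.0]
contact_force: [0.7, -0.1, -0.3]
opening: 0.0206
```

Emit:
send_rows(
  plan=[
    [[-0.004, 0, 0, 0], [-0.004, 0, 0, 0]],
  ],
)

```text
clock: 12.75
position: [0.4989, 0.0204, 0.1449]
tcp_rot: [-0.0, 0.8, 0.6, 0.0]
contact_force: [-0.4, 0.0, -0.7]
opening: 0.0208
```

```bash
python3 - <<'E'
from plant import manip
from h import *
import cv2
st(manip,(-.1446,.035,.145))
p=manip.camera("wrist");cv2.imwrite("pics/w8.png",cv2.resize(p["pixels"][150:400,200:440],None,fx=3,fy=2.4,interpolation=cv2.INTER_CUBIC))
p=manip.camera("scene");cv2.imwrite("pics/s8.png",cv2.resize(p["pixels"][150:280,270:420],None,fx=4,fy=4,interpolation=cv2.INTER_CUBIC))
E
```

```text
t 12.75 mould pos mm [-144.7    6.1  144.9] Fm [-0.4 -0.1 -0.7] open 0.0208 yaw err turn 0.0014 zaxis [ 0.  0. -1.] j6 0.22
tool delta [ 0.0289  0.0002 -0.0001]
```

View pics/w8.png

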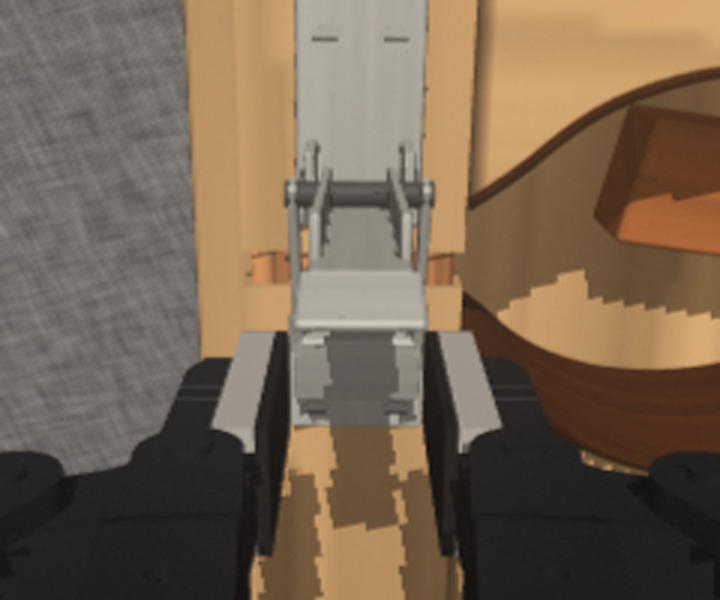

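View pics/s8.png

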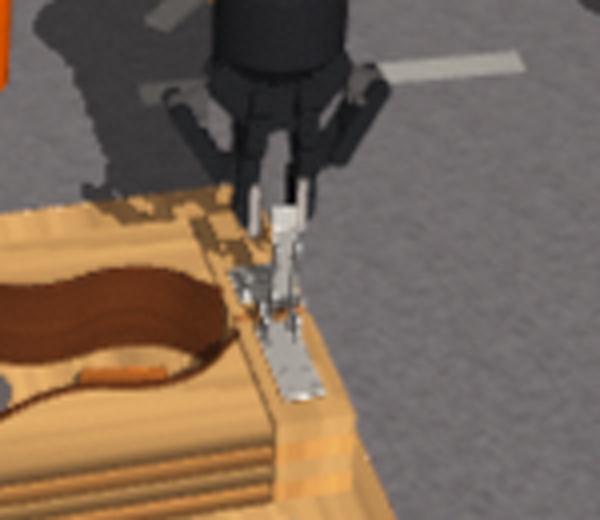

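Emit:
send_rows(
  plan=[
    [[-0.01, 0, -0.02, 0], [-0.02, 0, -0.045, 0], [-0.035, 0, -0.045, 0], [-0.035, 0, 0, 0], [0, 0, 0, 0]],
  ],
  jaw=0,
)

```text
clock: 13.35
position: [0.4725, -0.0739, 0.2516]
tcp_rot: [0.002, 0.801, 0.599, 0.001]
contact_force: [-0.6, -0.4, -0.5]
opening: 0.0001
```

```bash
python3 - <<'E'
from plant import manip
from h import *
import cv2
st(manip)
for n in ["wrist","scene","top"]:
    p=manip.camera(n)
    if n=="wrist":cv2.imwrite("pics/w9.png",cv2.resize(p["pixels"][0:240,220:440],None,fx=2.5,fy=2.5,interpolation=cv2.INTER_CUBIC))
    for t in ["keeper_top","lever_pivot","lever_tip","claw_tip","claw_pivot"]:
        print(n,t,[(w2m(np.array(d["position"])).round(4),d["score"]) for d in manip.mark_of(p,t)][:1])
E
```

```text
t 13.35 mould pos mm [-143.6  -91.8  251.6] Fm [-0.4 -0.5 -0.5] open 0.0001 yaw err turn -0.0025 zaxis [ 0.004 -0.002 -1.   ] j6 0.02
wrist keeper_top [(array([-0.1416, -0.0172,  0.0883]), 0.8)]
wrist lever_pivot [(array([-0.1474,  0.0348,  0.0902]), 0.55)]
wrist lever_tip [(array([-0.1465,  0.0287,  0.1714]), 0.69)]
wrist claw_tip [(array([-0.1473, -0.0271,  0.0938]), 0.86)]
wrist claw_pivot []
scene keeper_top [(array([-0.1471, -0.0124,  0.0919]), 0.57)]
scene lever_pivot [(array([-0.144 ,  0.0289,  0.0924]), 0.77)]
scene lever_tip [(array([-0.1424,  0.0337,  0.1686]), 0.73)]
scene claw_tip []
scene claw_pivot [(array([-0.1416,  0.0309,  0.1104]), 0.55)]
top keeper_top [(array([-0.1438, -0.0176,  0.085 ]), 0.72)]
top lever_pivot [(array([-0.1443,  0.0293,  0.0959]), 0.81)]
top lever_tip [(array([-0.1443,  0.0385,  0.1657]), 0.74)]
top claw_tip [(array([-0.3682,  0.3627, -0.0041]), 0.61)]
top claw_pivot [(array([-0.1393, -0.0264,  0.0935]), 0.69)]
```

View pics/w9.png

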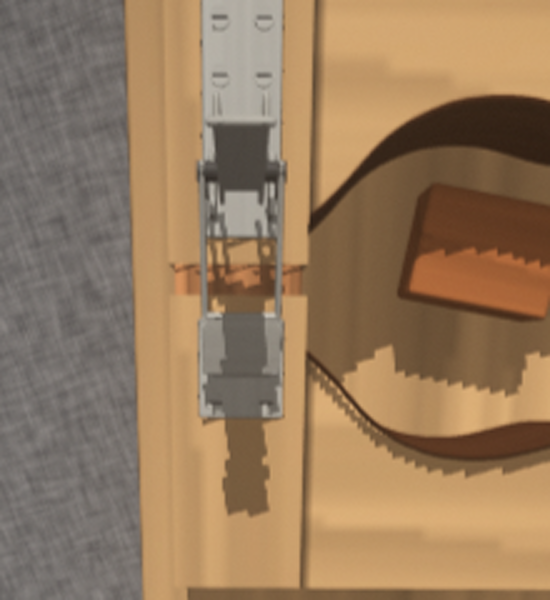

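Emit:
send_rows(
  plan=[
    [[0.045, -0.001, 0.02, 0.002], [0.03, 0, 0.045, 0], [0.01, 0, 0.033, 0], [0.006, 0, 0, 0], [0.003, 0, 0, 0]],
  ],
)

```text
clock: 14.75
position: [0.497, 0.0174, 0.155]
tcp_rot: [-0.0, 0.8, 0.6, -0.0]
contact_force: [0.6, -0.2, 0.3]
opening: 0.0001
```

```bash
python3 - <<'E'
from plant import manip
from h import *
import cv2
st(manip,(-.1446,.019,.154))
p=manip.camera("wrist");cv2.imwrite("pics/w10.png",cv2.resize(p["pixels"][150:400,200:440],None,fx=3,fy=2.4,interpolation=cv2.INTER_CUBIC))
E
```

```text
t 14.75 mould pos mm [-145.7    2.7  155. ] Fm [0.6 0.  0.3] open 0.0001 yaw err turn -0.0001 zaxis [-0.001 -0.    -1.   ] j6 0.21
tool delta [0.0163 0.0011 0.001 ]
```

View pics/w10.png

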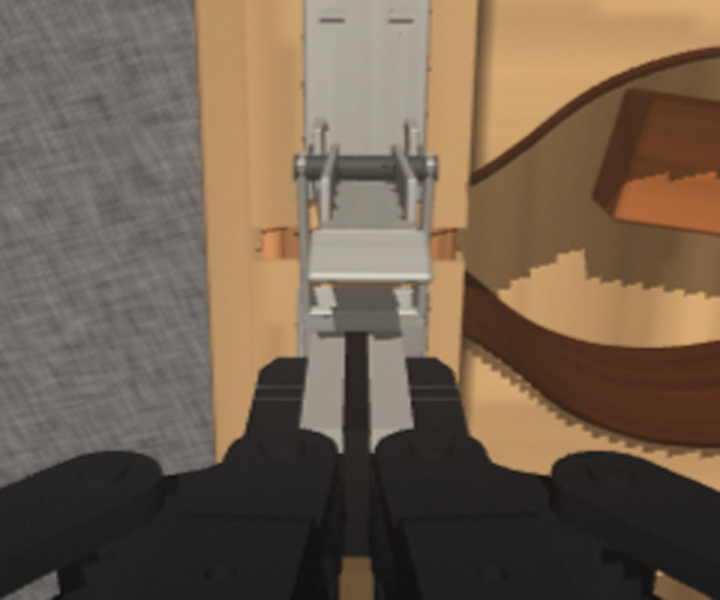

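Emit:
send_rows(
  plan=[
    [[0.006, 0.001, 0, 0], [0.005, 0, 0, 0], [0.005, 0, 0, 0], [0.005, 0, 0.001, 0], [0.005, 0, 0.001, 0]],
  ],
)

```text
clock: 15.3
position: [0.5057, 0.0419, 0.1533]
tcp_rot: [0.001, 0.8, 0.599, 0.0]
contact_force: [0.0, -2.2, 1.2]
opening: 0.0004
```

Emit:
send_rows(
  plan=[
    [[0.005, 0, 0.001, 0], [0.005, 0, 0.001, 0], [0.004, 0, 0.001, 0]],
  ],
)

```text
clock: 15.6
position: [0.5094, 0.0555, 0.1496]
tcp_rot: [0.0, 0.8, 0.6, -0.0]
contact_force: [0.6, -3.0, -0.4]
opening: 0.0001
```

```bash
python3 - <<'E'
from plant import manip
from h import *
import cv2
st(manip)
p=manip.camera("wrist");cv2.imwrite("pics/w11.png",cv2.resize(p["pixels"][150:400,200:440],None,fx=3,fy=2.4,interpolation=cv2.INTER_CUBIC))
for t in ["lever_tip","claw_tip","keeper_top"]:
        print(t,[(w2m(np.array(d["position"])).round(4),d["score"]) for d in manip.mark_of(p,t)][:1])
E
```

```text
t 15.6 mould pos mm [-144.5   42.8  149.6] Fm [ 1.4 -2.7 -0.4] open 0.0001 yaw err turn -0.0003 zaxis [ 0. -0. -1.] j6 0.29
lever_tip [(array([-0.144 ,  0.0555,  0.1641]), 0.66)]
claw_tip []
keeper_top []
```

View pics/w11.png

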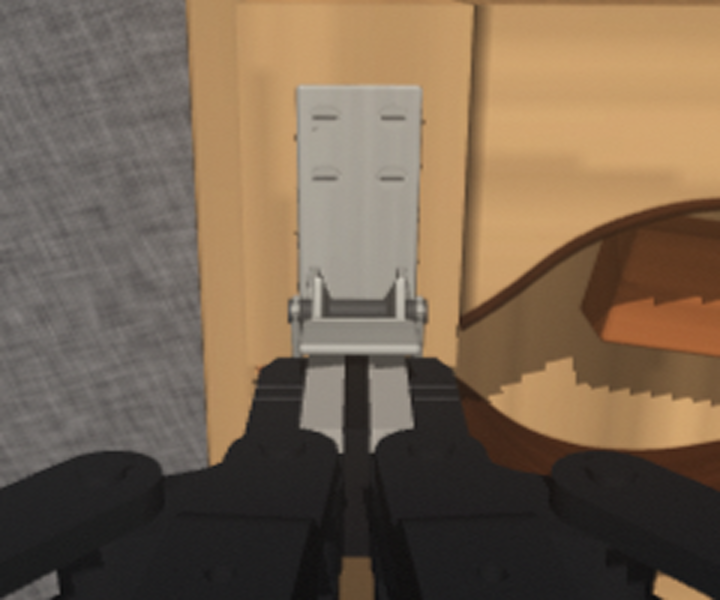

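Emit:
send_rows(
  plan=[
    [[0.003, 0, 0.001, 0], [0.003, 0, 0.0015, 0], [0.003, 0, 0.002, 0]],
  ],
)

```text
clock: 16.1
position: [0.5115, 0.0639, 0.1452]
tcp_rot: [-0.0, 0.8, 0.599, -0.001]
contact_force: [-3.0, -2.8, 3.4]
opening: 0.0001
```

Emit:
send_rows(
  plan=[
    [[0.003, 0, 0.002, 0], [0.003, 0, 0.002, 0], [0.002, 0, 0.002, 0]],
  ],
)

```text
clock: 16.4
position: [0.5139, 0.0718, 0.1394]
tcp_rot: [-0.0, 0.8, 0.6, -0.0]
contact_force: [-3.9, -2.1, 5.2]
opening: -0.0
```

```bash
python3 - <<'E'
from plant import manip
from h import *
st(manip,(-.1446,.0681,.1315))
p=manip.camera("wrist")
for t in ["lever_tip"]:
        print(t,[(w2m(np.array(d["position"])).round(4),d["score"]) for d in manip.mark_of(p,t)][:1])
E
```

```text
t 16.4 mould pos mm [-144.7   59.7  139.4] Fm [-3.2 -3.1  5.2] open -0.0 yaw err turn -0.0003 zaxis [-0.001  0.    -1.   ] j6 0.32
tool delta [0.0084 0.0001 0.0079]
lever_tip [(array([-0.1497,  0.0772,  0.1509]), 0.8)]
```

Emit:
send_rows(
  plan=[
    [[0.002, 0, 0.002, 0], [0.002, 0, 0.002, 0], [0.002, 0, 0.002, 0]],
  ],
)

```text
clock: 16.8
position: [0.5158, 0.0776, 0.1339]
tcp_rot: [-0.0, 0.8, 0.599, 0.0]
contact_force: [-4.8, -3.1, 6.9]
opening: -0.0
```

Emit:
send_rows(
  plan=[
    [[0.002, 0, 0.003, 0], [0.001, 0, 0.002, 0], [0.001, 0, 0.002, 0]],
  ],
)

```text
clock: 17.1
position: [0.5175, 0.0822, 0.1275]
tcp_rot: [-0.0, 0.8, 0.599, 0.001]
contact_force: [-4.1, -0.3, 8.1]
opening: -0.0003
```

```bash
python3 - <<'E'
from plant import manip
from h import *
import cv2
st(manip,(-.1446,.075,.1212))
p=manip.camera("scene");cv2.imwrite("pics/s12.png",cv2.resize(p["pixels"][150:280,270:420],None,fx=4,fy=4,interpolation=cv2.INTER_CUBIC))
for t in ["lever_tip","claw_tip","keeper_top"]:
        print(t,[(w2m(np.array(d["position"])).round(4),d["score"]) for d in manip.mark_of(p,t)][:1])
E
```

```text
t 17.1 mould pos mm [-144.2   70.6  127.5] Fm [-3.9 -1.4  8.1] open -0.0003 yaw err turn -0.0006 zaxis [ 0.002  0.002 -1.   ] j6 0.34
tool delta [ 0.0043 -0.0004  0.0063]
lever_tip [(array([-0.144 ,  0.0912,  0.1377]), 0.5)]
claw_tip [(array([-0.1442, -0.0162,  0.0934]), 0.49)]
keeper_top [(array([-0.1475, -0.0124,  0.0883]), 0.61)]
```

View pics/s12.png

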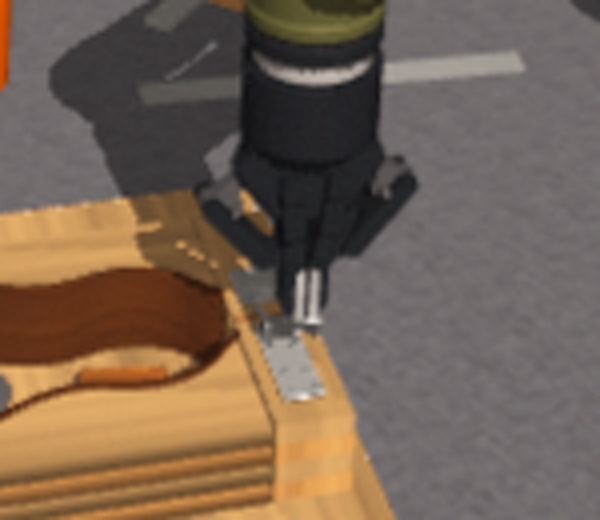

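Emit:
send_rows(
  plan=[
    [[0.002, 0, 0.003, 0], [0.001, 0, 0.003, 0], [0.001, 0, 0.003, 0]],
  ],
)

```text
clock: 17.6
position: [0.5193, 0.0864, 0.1187]
tcp_rot: [-0.0, 0.8, 0.599, 0.002]
contact_force: [-1.6, 2.7, 6.1]
opening: -0.0001
```

Emit:
send_rows(
  plan=[
    [[0.001, 0, 0.003, 0], [0.001, 0, 0.003, 0], [0.001, 0, 0.003, 0]],
  ],
)

```text
clock: 17.9
position: [0.5203, 0.0891, 0.1093]
tcp_rot: [0.0, 0.8, 0.599, 0.002]
contact_force: [0.8, 1.0, 3.7]
opening: -0.0002
```

```bash
python3 - <<'E'
from plant import manip
from h import *
st(manip,(-.1446,.0815,.0975))
E
```

```text
t 17.9 mould pos mm [-143.5   78.1  109.3] Fm [0.5 1.2 3.7] open -0.0002 yaw err turn -0.0007 zaxis [ 0.004  0.002 -1.   ] j6 0.35
tool delta [ 0.0034 -0.0012  0.0118]
```

Emit:
send_rows(
  plan=[
    [[0.001, -0.001, 0.0025, 0], [0.001, 0, 0.0025, 0], [0, 0, 0.0025, 0]],
  ],
)

```text
clock: 18.2
position: [0.518, 0.0902, 0.1]
tcp_rot: [-0.0, 0.8, 0.6, -0.0]
contact_force: [0.1, 0.1, 0.3]
opening: -0.0001
```

Emit:
send_rows(
  plan=[
    [[0, 0, 0.002, 0], [0, 0, 0.002, 0]],
  ],
)

```text
clock: 18.4
position: [0.5177, 0.09, 0.0973]
tcp_rot: [-0.001, 0.8, 0.599, -0.001]
contact_force: [-7.3, -0.6, 16.3]
opening: -0.0002
```

Emit:
send_rows(
  plan=[
    [[0, 0, 0.001, 0], [0, 0, 0.001, 0]],
  ],
)

```text
clock: 18.6
position: [0.5179, 0.09, 0.0972]
tcp_rot: [-0.001, 0.8, 0.6, -0.001]
contact_force: [-11.3, -2.0, 21.4]
opening: -0.0005
```

Emit:
send_rows(
  plan=[
    [[0, 0, -0.003, 0], [0, 0, -0.01, 0], [0, 0, -0.04, 0], [0, 0, -0.045, 0], [-0.02, 0, -0.045, 0]],
  ],
)

```text
clock: 19.1
position: [0.5123, 0.0717, 0.2388]
tcp_rot: [-0.001, 0.8, 0.6, -0.0]
contact_force: [0.8, -0.8, 0.1]
opening: 0.0003
```

Emit:
send_rows(
  plan=[
    [[-0.048, 0, 0, 0], [-0.048, 0, 0, 0], [-0.048, 0, 0, 0], [0, 0, 0, 0], [0, 0, 0, 0]],
  ],
)

```text
clock: 19.6
position: [0.4718, -0.0682, 0.2377]
tcp_rot: [-0.0, 0.801, 0.598, 0.0]
contact_force: [0.1, 0.3, 0.4]
opening: -0.0
```

```bash
python3 - <<'E'
from plant import manip
from h import *
import cv2
st(manip)
for n in ["wrist","scene","top"]:
    p=manip.camera(n)
    if n=="wrist":cv2.imwrite("pics/w13.png",p["pixels"])
    if n=="scene":cv2.imwrite("pics/s13.png",cv2.resize(p["pixels"][180:340,190:400],None,fx=3.5,fy=3.5,interpolation=cv2.INTER_CUBIC))
    for t in ["keeper_top","lever_pivot","lever_tip","claw_tip","claw_pivot"]:
        print(n,t,[(w2m(np.array(d["position"])).round(4),d["score"]) for d in manip.mark_of(p,t)][:1])
E
```

```text
t 19.6 mould pos mm [-145.8  -86.5  237.7] Fm [0.  0.3 0.4] open -0.0 yaw err turn -0.0034 zaxis [-0.  0. -1.] j6 0.03
wrist keeper_top [(array([-0.1437, -0.0173,  0.0877]), 0.91)]
wrist lever_pivot [(array([-0.1457,  0.0347,  0.0911]), 0.61)]
wrist lever_tip []
wrist claw_tip [(array([-0.1436, -0.0159,  0.0964]), 0.6)]
wrist claw_pivot []
scene keeper_top [(array([-0.1488, -0.0113,  0.092 ]), 0.64)]
scene lever_pivot [(array([-0.1422,  0.032 ,  0.0885]), 0.72)]
scene lever_tip [(array([-0.1424,  0.1067,  0.1033]), 0.49)]
scene claw_tip [(array([-0.1445, -0.0094,  0.0948]), 0.58)]
scene claw_pivot []
top keeper_top [(array([-0.1455, -0.0167,  0.087 ]), 0.9)]
top lever_pivot [(array([-0.146 ,  0.0303,  0.0963]), 0.92)]
top lever_tip [(array([-0.1426,  0.1065,  0.0976]), 0.8)]
top claw_tip [(array([-0.1932,  0.4507, -0.0018]), 0.71)]
top claw_pivot [(array([-0.1451,  0.0482,  0.0907]), 0.69)]
```

View pics/w13.png

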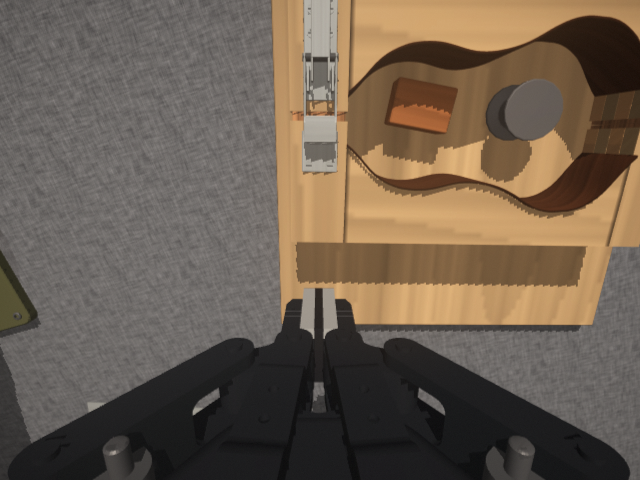

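View pics/s13.png

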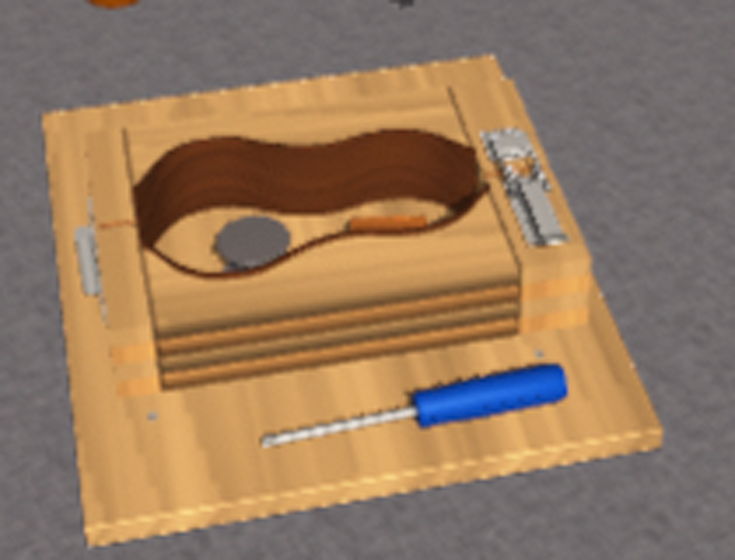

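```bash
python3 - <<'E'
import cv2,numpy as np
a=cv2.imread("pics/w4.png")[70:190,270:370];b=cv2.imread("pics/w13.png")[70:190,270:370]
cv2.imwrite("pics/cmp.png",cv2.resize(np.hstack([a,b]),None,fx=4,fy=4,interpolation=cv2.INTER_CUBIC))
from plant import manip
from h import *
E
```

```text
(no output)
```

View pics/cmp.png

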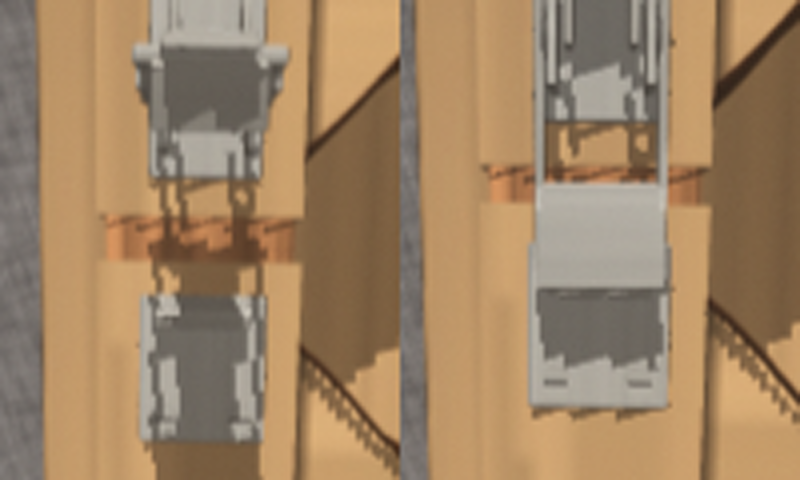

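```bash
python3 - <<'E'
from plant import manip
print(manip.hand_in())
E
```

```text
the job is handed in; nothing more can be done
None
```

The mould is shut and latched, the arm touches nothing, and I handed the job in at about 20 s of the 67 s allowed.

- **Closing the half:** I pushed it round at push_face until it stopped. The force rose to about 15 N with no further movement, and the pictures showed the corks meeting.
- **Hooking the claw:** I straddled the lever with the fingers, gap about 20 mm, and pushed the claw's arms over until it fell by its own weight. The wrist camera then put the claw tip at about 94 mm height, roughly 10 mm behind the keeper, so it was hooked.
- **Swinging the lever:** I swung it down along its arc. The force peaked at about 9 N, dropped to about 0 past centre, then rose to 24 N at most when pressed on the stop, with the finger at 97 mm against 97.5 mm expected. I then backed the arm away.

**Last checks:**
- The camera marks put the lever tip at 98 to 103 mm height, which fits it lying flat. In the pictures the cork strip is clearly thinner than before latching.
- The bystanders in view looked undisturbed, but I did not measure them.
- The last marks for claw tip and keeper are too coarse, and scatter by several millimetres. They do not by themselves prove the keeper was drawn in to 14.5 mm or less. The wrist view put the claw tip about 1 mm on the wrong side of the keeper, which is within that error. In the top view the claw-tip mark was plainly a false detection.
- That the claw is hooked and the joint tight therefore rests on the squeezed cork and on the load felt in the lever.

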